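# Close the vacuum flask by its inner stopper and put its cup back on

## Task

Close the steel vacuum flask: turn the small inner stopper of its lid clockwise until it comes up snug against its stop, without the large outer lid ring being dragged round with it. Then set the steel drinking cup, mouth down as it stands, over the stopper so that its rim sits on the lid ring. Leave the flask standing where it is, set the cup down gently, and do not disturb the other things on the shelf.

Things in the scene. Friction and masses are not known exactly. Their poses are not given: they have to be found in the camera images.
- stopper_mid (a point): on the stopper's axis, half-way up it; carried by the lid ring (z up), so it does not turn with the stopper. The stopper is the round ribbed black rubber-gripped knob (friction about 1) in the middle of the lid, 48 mm across, 26 mm high, standing on the lid ring's boss (52 mm wide, 5 mm high), whose top is 13 mm below this point. It turns clockwise (seen from above) to close and stays where it is left
- seal_face (a point): top centre of the sprung seal inside the lid, which the closing stopper presses down: 9 mm below ring_top while loose, 13 mm at the solid stop, snug beyond 12 mm. From the start an unmarked turn of 0.3 to 1.7 rad reaches the seal, 0.63 rad more squeezes it fully to the stop. The stopper drags with 0.16 N m either way; the seal adds an evenly rising, springy 0 to 0.14 N m
- ring_top (a point): centre of the flat top face of the outer lid ring (z up): black ribbed plastic, 84 mm across, 22 mm high, screwed on the flask. The cup's rim is to rest on this face, around the 52 mm boss; the face is 154 mm above the flask's underside. All torque on the stopper passes into this ring, which gives way and turns with it above 0.45 N m. Its x axis is along flask_base's x at the start
- flask_base (a point): centre of the underside of the flask: stainless steel, 120 mm across, 154 mm high to the top of its lid ring, about 1.8 kg (full), rubber foot, standing free on the shelf; z up along it. It would rock if pushed sideways by more than about 6 N at the stopper
- cup_center (a point): centre of the drinking cup (half-way up): plain stainless steel cup, 66 mm across, straight-sided, 58 mm high, walls 3 mm, 110 g, standing mouth down on the shelf; z up. Its cavity is 60 mm across and 54 mm deep
- llama: bystander: white ceramic llama figurine, 150 mm high, about 110 mm long and 45 mm wide, origin under its middle
- remote: bystander: black remote control, 165 x 44 x 19 mm, its length along its x, origin under its middle
- glasses_case: bystander: grey glasses case, 62 x 160 x 38 mm, origin under its middle
- candle: bystander: candle in an amber glass with wooden lid, 74 mm across, 83 mm high, origin under its middle
Not all that is in view belongs to the job. Leave any purple look-alike of the part that bears stopper_mid alone.

How it is judged:
By the outcome, as a careful person would: the job done as asked, in the order asked, and still so for the second after the job is handed in, with the robot touching nothing.
It also fails if it takes over 72 s, if anything falls off the work surface, if the arm or the gripper's body presses on something with over 40 N, if the wrist force passes 120 N, or if a joint passes its speed limit or range.

## Robot

A 6-joint arm with a two-finger parallel gripper is mounted at the origin on the work surface. World frame = base frame: x ahead of the robot, y to its left, z up, the work surface at z = 0. Lengths are in m, angles in rad, forces in N, time in s.
With the tool pointing down it reaches from about 0.3 to 0.875 m from the base axis. Payload 6.4 kg.
Tool frame: the origin (TCP) lies between the finger pads; the fingertips stand 22 mm ahead of it and the grasp point (between the pads) lies 3 mm ahead of it; z points along the fingers, y is the line along which they close (so a half turn about z gives the same grasp; the last joint's range is limited). The gripper opens to 88 mm and grips with 3 to 60 N. Pads are 18 mm wide; open, the fingers measure 123 mm over their backs; the gripper's body (75 mm by 187 mm) begins 45 mm behind the grasp point.
Start: joints at [-1.55, 0.181, 1.607, -0, 1.354, -0.206], TCP at [0.129, -0.56, 0.237] pointing down, gripper open.
Joint ranges: [-2.99, 2.99], [-0.89, 2.07], [0.3, 2.58], [-1.14, 4.28], [0, 2.63], [-3.12, 3.12]. Speed limits (rad/s): [2.57, 2.57, 3.01, 3.14, 3.14, 3.14].

## Interface

Orientations are given as a unit quaternion [w, x, y, z].
In Python, from bench import ctrl gives the robot as it stands. The module is installed in compiled form; this text tells all that it offers.
- The arm moves only by the tool carry_out, never from a script. Its argument "increments" is text: rows parted by semicolons, each of 7 numbers parted by spaces: the shift along the tool's x, y, z in cm, then the turn, a rotation vector about the tool's x, y, z in degrees, then the finger opening in cm, from 0 to 8.81. In form: dx dy dz wx wy wz jaw; .... A call has 1 to 12 rows; each row is the pose to reach, as a shift and turn from the pose commanded when the call began, along the tool's axes at that moment; what a row does not reach only later rows make up. A row lasts 1/10 s, in which the tool goes at most 50 mm and 8.59 degrees, less where a joint would pass 70% of its speed; a pose out of reach is approached as far as the arm can. A call with a gripper value outside its range is refused whole. The fingers move at their own pace and stop on an object; the grip force is fixed at half the most. Time passes only in rows, so rows that repeat a pose let the fingers close. It gives the time, the measured TCP pose, the force, the opening and the grip force at its end, in the units of the state.
- ctrl.sense(): the state, without advancing time (a new reading comes with each control period).
- ctrl.grab_frame(name): name is "side" or "top"; returns (picture, depth): 400x640x3 uint8, red, green, blue; 400x640 float32, m along the optical axis (not along the pixel's ray), 0 where there is no reading.
- ctrl.camera_params(name): a dict with "intrinsics" (3x3 intrinsics, pixels), "k1" (the pictures are not rectified: a ray, as slopes to the right and down, at radius r is drawn at 1 + k1 r^2 times it, then the intrinsics apply), "extrinsics" (4x4, takes a point from camera to world coordinates). Camera axes: x right, y down, z forward; pixel columns grow to the right and rows downward; lengths in m; the calibration is good to about 2 mm. A picture is of the moment at which its call begins. camera_params takes no time and is no camera call.
- ctrl.job_done(): hands the job in; it is judged then, once.
The state is a dict: "clock": time; "joint_positions": joint angles; "qd": joint speeds; "tau": joint torques, N m; "position": TCP position; "ee_rot": TCP orientation; "contact_force": force on the tool from outside, world axes, zero at the start; "ft_torque": the same for the moment, N m; "finger_gap": opening from 0.0 (shut) to 1.0 (fully open); "grasp_force": force on a finger pad.
Only numpy, scipy, OpenCV 4.12 (cv2) and the standard library are available. Lean on these libraries where they do the work, as an engineer would, in place of code of your own. Each camera call takes 0.05 s, during which the arm holds its last target. There are 200 camera calls.

## Working session

There is one attempt and no reset: what is moved stays moved. The work goes in short steps, Python scripts to look and compute and a tool call to move; the robot and the scene stay as the last step left them, time stands still between calls to the robot, and variables do not carry over. Pictures are saved under pics/ and viewed, at most 10 in all, crops included, and the job is handed in when it is done.

Besides the shell and the picture viewer there is one more tool, called after ">>>" as a command line: name --argument value ..., lists and objects as JSON in quotes. carry_out: Moves the arm, as the interface text tells. Its arguments: {"type":"object","properties":{"increments":{"type":"string"}},"required":["increments"]}

```bash
mkdir -p pics; cat > h.py <<'E'
import numpy as np, cv2
from bench import ctrl
def grab(n):
    p,d=ctrl.grab_frame(n); c=ctrl.camera_params(n)
    return p,d,np.array(c["intrinsics"]),c["k1"],np.array(c["extrinsics"])
def ray(u,v,K,k1,E):
    s=cv2.undistortPoints(np.array([[[u,v]]],float),K,np.array([k1,0,0,0.]))[0,0]
    return E[:3,3],E[:3,:3]@np.array([s[0],s[1],1])
def onplane(u,v,z,K,k1,E):
    o,r=ray(u,v,K,k1,E); return o+r*(z-o[2])/r[2]
def cloud(d,K,k1,E):
    v,u=np.mgrid[:d.shape[0],:d.shape[1]]
    s=cv2.undistortPoints(np.stack([u,v],-1).reshape(-1,1,2).astype(float),K,np.array([k1,0,0,0.])).reshape(*d.shape,2)
    P=np.dstack([s,np.ones(d.shape)])*d[...,None]
    return P@E[:3,:3].T+E[:3,3]
E
python3 - <<'E'
from h import *
for n in("side","top"):
    p,d,K,k1,E=grab(n); cv2.imwrite(f"pics/{n}0.png",p[...,::-1]); print(n,K.tolist(),k1,E.round(3).tolist(),(d>0).mean())
print(ctrl.sense())
E
```

```text
side [[449.7341184753404, 0.0, 317.48374680242574], [0.0, 449.7341184753404, 207.7579800130721], [0.0, 0.0, 1.0]] -0.052350862981088375 [[-0.919, -0.301, 0.254, 0.189], [-0.393, 0.715, -0.578, 0.661], [-0.008, -0.632, -0.775, 1.005], [0.0, 0.0, 0.0, 1.0]] 0.99621875
top [[504.43843493975953, 0.0, 321.9592509181622], [0.0, 504.43843493975953, 199.7255346608792], [0.0, 0.0, 1.0]] -0.08535732572596766 [[-0.016, -0.998, 0.068, 0.351], [-1.0, 0.015, -0.005, 0.019], [0.004, -0.069, -0.998, 1.713], [0.0, 0.0, 0.0, 1.0]] 0.99611328125
{'clock': 0.1, 'joint_positions': array([-1.55028192e+00,  1.81440672e-01,  1.60785730e+00,  1.22646632e-05,
        1.35379926e+00, -2.06306457e-01]), 'qd': array([ 0.00028197, -0.00302512, -0.00306048, -0.00053322, -0.00077434,
        0.00028515]), 'tau': array([ 6.93771381e-04, -4.34819019e+01, -3.42694080e+01,  7.02870847e-02,
        3.39854776e-02, -3.93341031e-05]), 'position': array([ 0.1293141 , -0.55979953,  0.2365394 ]), 'ee_rot': array([-7.48491291e-04,  9.93575796e-01,  1.13166125e-01,  7.57460239e-05]), 'contact_force': array([ 0.09638993,  0.11229958, -1.11026986]), 'ft_torque': array([ 0.01270338, -0.03363317, -0.03066515]), 'grasp_force': 0.0, 'finger_gap': 1.002632852763643}
```

View pics/side0.png

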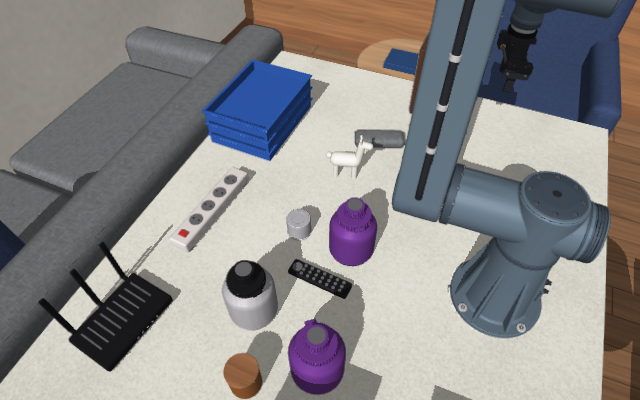

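View pics/top0.png

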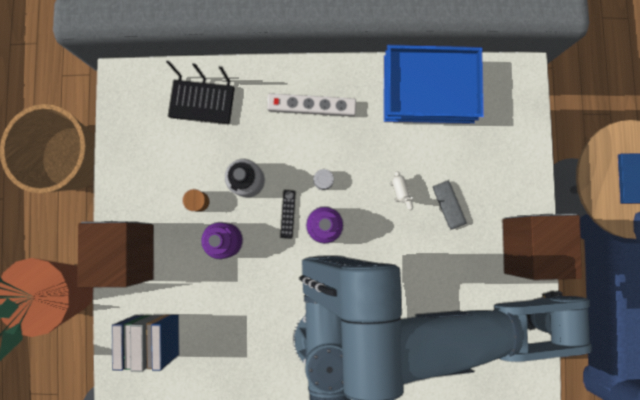

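The steel flask with the black lid is at side (250,290) and top (243,178). Possible look-alikes are the two purple flasks, at side (317,355)/(352,230) and top (221,241)/(324,225). The cup is at side (298,223), top (323,179). The black stopper at side (245,270) is the one I want. Next I measure it and check it in a crop.

```bash
python3 - <<'E'
from h import *
def circ(P):
    c,r=cv2.minEnclosingCircle(P[:,:2].astype(np.float32)); return np.round(c,4),round(r,4)
ims=[]
for n,f,cup in(("top",(243,178),(323,179)),("side",(250,290),(298,223))):
    p,d,K,k1,E=grab(n); C=cloud(d,K,k1,E)
    def box(u,v,w): 
        Q=C[v-w:v+w,u-w:u+w].reshape(-1,3); return Q[np.isfinite(Q).all(1)]
    Q=box(*f,55 if n=="side" else 28)
    c0=onplane(*((243,178) if n=="top" else (245,270)),.16,K,k1,E); print(n,"guess",c0.round(3))
    Q=Q[np.hypot(*(Q[:,:2]-c0[:2]).T)<.09]
    print(np.histogram(Q[:,2],np.arange(0,.22,.01))[0], Q[:,2].max())
    for lo,hi in((.178,.195),(.148,.16),(.1,.13)):
        S=Q[(Q[:,2]>lo)&(Q[:,2]<hi)]
        if len(S)>5: print(lo,circ(S),np.median(S,0).round(4),len(S))
    Q=box(*cup,20 if n=="side" else 14); S=Q[(Q[:,2]>.05)&(Q[:,2]<.07)]; print("cup",circ(S),np.median(S,0).round(4),len(S),Q[:,2].max())
    ims.append(cv2.resize(p[max(f[1]-60,0):f[1]+60,f[0]-80:f[0]+80],(640,480))[...,::-1])
cv2.imwrite("pics/crop.png",cv2.resize(np.hstack(ims),(800,300)))
E
```

```text
top guess [0.529 0.255 0.16 ]
[435  21  12  14  12  13  18  12  14  20  63 186 200  17  59 328  32  20
 163  24   0] 0.19571781537249433
0.178 (array([0.5406, 0.2617]), 0.0248) [0.5393 0.2625 0.1859] 196
0.148 (array([0.5375, 0.2657]), 0.0472) [0.5327 0.2587 0.1542] 354
0.1 (array([0.5408, 0.2627]), 0.0609) [0.5279 0.242  0.1189] 449
cup (array([0.5363, 0.0067]), 0.033) [0.5366 0.0061 0.0584] 303 1.712504768330693
side guess [0.542 0.253 0.16 ]
[243  85  95  90 100  88 107 105 105 116 189 408 301  51 169 543  51  65
 343   0   0] 0.1874917195299899
0.178 (array([0.5377, 0.2641]), 0.0249) [0.5369 0.2651 0.1837] 358
0.148 (array([0.5342, 0.2657]), 0.0469) [0.5226 0.2807 0.1525] 628
0.1 (array([0.537 , 0.2647]), 0.06) [0.5083 0.2974 0.1171] 898
cup (array([0.5334, 0.0045]), 0.0342) [0.5321 0.007  0.0568] 397 1.0052303958672577
```

View pics/crop.png

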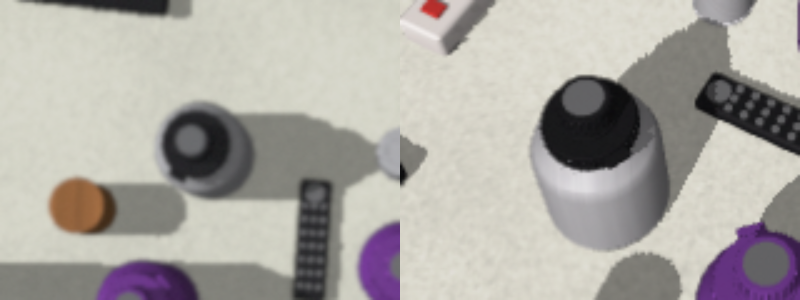

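The crop confirms the black-lidded steel flask, with a small tab on its ring at about crop (178,178). It stands at about (0.539, 0.263), with the stopper top at z≈0.185. The cup is at (0.535, 0.0055).

```bash
cat >> h.py <<'E'
from scipy.spatial.transform import Rotation as R
def go(x,y,z,yaw):
    s=ctrl.sense(); q=s["ee_rot"]; r=R.from_quat([q[1],q[2],q[3],q[0]])
    t=R.from_matrix([[np.cos(yaw),np.sin(yaw),0],[np.sin(yaw),-np.cos(yaw),0],[0,0,-1]])
    m=r.as_matrix(); print("shift cm",(m.T@(np.array([x,y,z])-s["position"])*100).round(2),"rot deg",np.degrees((r.inv()*t).as_rotvec()).round(2),
     "yaw",np.arctan2(m[1,0],m[0,0]).round(3),"q",s["joint_positions"].round(2),"t",s["clock"],"F",s["contact_force"].round(2),"T",s["ft_torque"].round(3))
E
python3 -c "
from h import *
go(.539,.263,.27,2.62)"
```

```text
shift cm [ 58.43 -70.98  -3.24] rot deg [-1.0000e-02 -8.0000e-02 -1.3712e+02] yaw 0.227 q [-1.55  0.18  1.61 -0.    1.35 -0.21] t 0.2 F [ 0.57 -0.37 -0.7 ] T [ 0.009  0.009 -0.013]
```

>>> carry_out --increments "0 0 -3.5 0 0 0 8.8;58.4 -71 -3.5 0 0 -137 8.8;58.4 -71 -3.5 0 0 -137 8.8;58.4 -71 -3.5 0 0 -137 8.8;58.4 -71 -3.5 0 0 -137 8.8;58.4 -71 -3.5 0 0 -137 8.8;58.4 -71 -3.5 0 0 -137 8.8;58.4 -71 -3.5 0 0 -137 8.8;58.4 -71 -3.5 0 0 -137 8.8;58.4 -71 -3.5 0 0 -137 8.8"

```text
clock: 1.2
position: [0.33, -0.1555, 0.2725]
ee_rot: [0.001, 0.703, 0.711, 0.0]
contact_force: [1.0, 0.4, 0.3]
finger_gap: 1.002
grasp_force: 0.0
```

```bash
python3 -c "
from h import *
go(.539,.263,.27,2.62)"
```

```text
shift cm [41.61 21.37  0.24] rot deg [ 2.000e-02  6.000e-02 -5.946e+01] yaw 1.582 q [-0.77 -0.37  2.04  0.    1.47 -0.78] t 1.2 F [1.03 0.41 0.3 ] T [-0.064 -0.131 -0.012]
```

>>> carry_out --increments "41.6 21.4 0 0 0 -59.5 8.8;41.6 21.4 0 0 0 -59.5 8.8;41.6 21.4 0 0 0 -59.5 8.8;41.6 21.4 0 0 0 -59.5 8.8;41.6 21.4 0 0 0 -59.5 8.8;41.6 21.4 0 0 0 -59.5 8.8;41.6 21.4 0 0 0 -59.5 8.8;41.6 21.4 0 0 0 -59.5 8.8;41.6 21.4 0 0 0 -59.5 8.8;41.6 21.4 0 0 0 -59.5 8.8;41.6 21.4 0 0 0 -59.5 8.8;41.6 21.4 0 0 0 -59.5 8.8"

```text
clock: 2.4
position: [0.5407, 0.2596, 0.2717]
ee_rot: [-0.001, 0.26, 0.966, -0.001]
contact_force: [0.0, -0.4, 1.0]
finger_gap: 0.998
grasp_force: 0.0
```

```bash
python3 - <<'E'
from h import *
go(.539,.263,.186,2.62)
p,d,K,k1,E=grab("side")
cv2.imwrite("pics/hover.png",cv2.resize(p[170:350,150:390],(720,540))[...,::-1])
E
```

```text
shift cm [0.31 0.22 8.57] rot deg [-0.08 -0.05 -0.23] yaw 2.616 q [ 0.25  0.21  1.5  -0.    1.43 -0.79] t 2.4 F [ 0.04 -0.44  1.04] T [ 0.011 -0.128 -0.019]
```

View pics/hover.png

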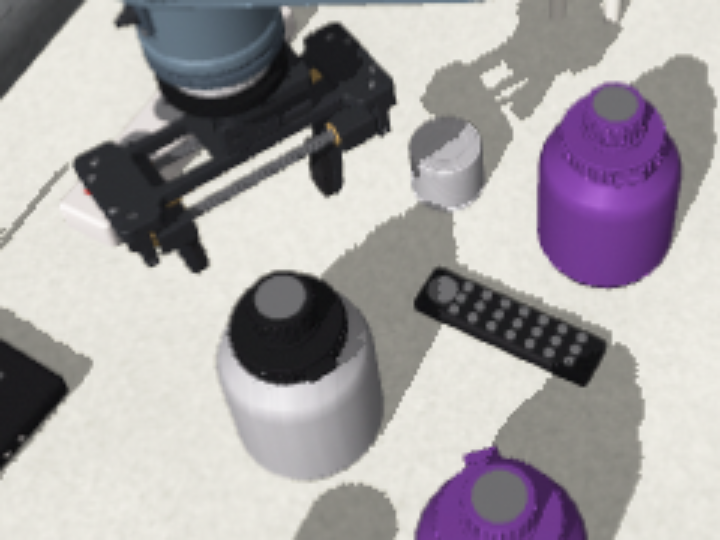

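The view shows the jaws straddling the flask axis (tips at crop (330,180) and (195,265)), with the stopper free below at crop (280,297). I go down with the jaws open, then close to just over 48 mm.

>>> carry_out --increments "0.3 0.2 0 0 0 0 8.8;0.3 0.2 3 0 0 0 8.8;0.3 0.2 5.5 0 0 0 8.8;0.3 0.2 7.2 0 0 0 8.8;0.3 0.2 8.5 0 0 0 8.8;0.3 0.2 8.5 0 0 0 7;0.3 0.2 8.5 0 0 0 5.6;0.3 0.2 8.5 0 0 0 5.3;0.3 0.2 8.5 0 0 0 5.3;0.3 0.2 8.5 0 0 0 5.3"

```text
clock: 3.45
position: [0.54, 0.2633, 0.1882]
ee_rot: [0.001, 0.26, 0.966, 0.0]
contact_force: [-0.0, -0.3, 1.3]
finger_gap: 0.603
grasp_force: 0.0
```

```bash
python3 - <<'E'
from h import *
go(.539,.263,.186,2.62);print(ctrl.sense()["finger_gap"]*88.1)
p,d,K,k1,E=grab("side")
u,v=cv2.projectPoints(np.array([[.539,.263,.172]]),cv2.Rodrigues(E[:3,:3].T)[0],-E[:3,:3].T@E[:3,3],K,np.array([k1,0,0,0.]))[0][0,0]; print(u,v)
cv2.imwrite("pics/grip.png",cv2.resize(p[220:330,180:320],(700,550))[...,::-1])
E
```

```text
shift cm [ 0.07 -0.08  0.22] rot deg [ 0.06  0.05 -0.27] yaw 2.615 q [ 0.26  0.28  1.59  0.    1.27 -0.79] t 3.45 F [-0.02 -0.34  1.35] T [-0.027 -0.203  0.001]
53.16288203842614
243.36861891409905 271.36441423900783
```

View pics/grip.png

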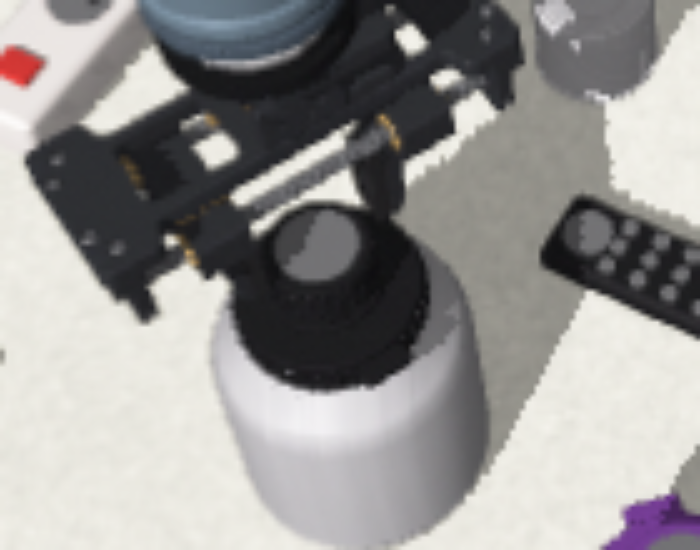

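>>> carry_out --increments "0 0 0.3 0 0 0 5.3;0 0 0.3 0 0 0 5.0;0 0 0.3 0 0 0 5.0;0 0 0.3 0 0 0 5.0"

```text
clock: 3.9
position: [0.5396, 0.2632, 0.1842]
ee_rot: [-0.0, 0.26, 0.966, -0.0]
contact_force: [-0.7, -0.5, 0.1]
finger_gap: 0.572
grasp_force: 0.0
```

```bash
python3 - <<'E'
from h import *
go(.539,.263,.186,2.62);print(ctrl.sense()["finger_gap"]*88.1)
E
```

```text
shift cm [ 0.04 -0.04 -0.18] rot deg [-0.01 -0.01 -0.27] yaw 2.615 q [ 0.26  0.29  1.59  0.    1.26 -0.79] t 3.9 F [-0.69 -0.54  0.08] T [ 0.01  -0.113 -0.024]
50.43678369371099
```

>>> carry_out --increments "0 0 0 0 0 0 4.85;0 0 0 0 0 0 4.6;0 0 0 0 0 0 4.6;0 0 0 0 0 0 4.6"

```text
clock: 4.3
position: [0.5396, 0.2631, 0.1844]
ee_rot: [0.0, 0.26, 0.966, 0.0]
contact_force: [-0.7, 0.1, 0.1]
finger_gap: 0.521
grasp_force: 0.0
```

```bash
python3 - <<'E'
from h import *
go(.539,.263,.186,2.62);print(ctrl.sense()["finger_gap"]*88.1)
E
```

```text
shift cm [ 0.05 -0.04 -0.16] rot deg [ 0.    0.   -0.27] yaw 2.615 q [ 0.26  0.29  1.59  0.    1.26 -0.79] t 4.3 F [-0.75  0.11  0.06] T [ 0.009 -0.104  0.013]
45.87628820499583
```

Nothing touched at 46 mm, so I look at both cameras before closing further.

```bash
python3 - <<'E'
from h import *
ims=[]
for n in("side","top"):
    p,d,K,k1,E=grab(n); C=cloud(d,K,k1,E); s=ctrl.sense()
    pr=lambda P:cv2.projectPoints(np.array(P,float).reshape(-1,3),cv2.Rodrigues(E[:3,:3].T)[0],-E[:3,:3].T@E[:3,3],K,np.array([k1,0,0,0.]))[0][:,0]
    u,v=pr([.539,.263,.172])[0].astype(int); I=p.copy()
    for q in pr([[.539,.263,.185]]): cv2.circle(I,tuple(q.round().astype(int)),1,(255,0,0),-1)
    for q in pr([s["position"]+[.0115,.02,0],s["position"]-[.0115,.02,0]]): cv2.circle(I,tuple(q.round().astype(int)),1,(0,255,0),-1)
    ims.append(cv2.resize(I[v-40:v+40,u-40:u+40],(400,400),interpolation=cv2.INTER_NEAREST)[...,::-1])
    Q=C[v-30:v+30,u-30:u+30].reshape(-1,3); S=Q[(Q[:,2]>.18)&(Q[:,2]<.19)&(np.hypot(Q[:,0]-.539,Q[:,1]-.263)<.03)]; print(n,len(S),S.mean(0) if len(S) else 0)
cv2.imwrite("pics/chk.png",np.hstack(ims))
E
```

```text
side 345 [0.53638106 0.26363979 0.18391844]
top 0 0
```

View pics/chk.png

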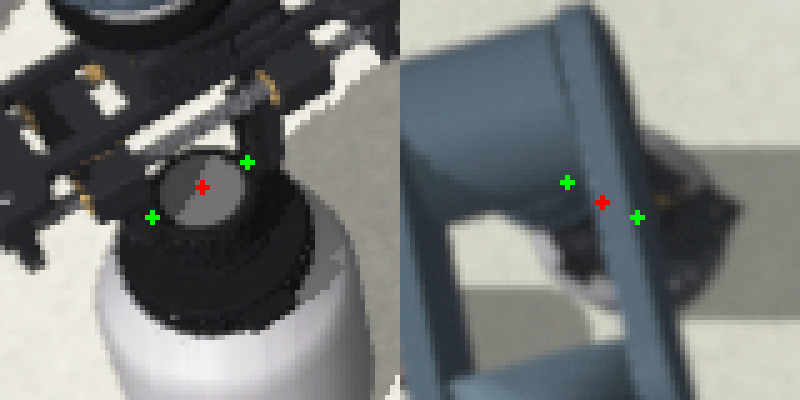

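Pads sit on either side of the stopper (side crop, marks at (150,217) and (247,162)), so the gap reading may simply be biased. I close further.

>>> carry_out --increments "0 0 0 0 0 0 4.4;0 0 0 0 0 0 4.2;0 0 0 0 0 0 4.0;0 0 0 0 0 0 4.0;0 0 0 0 0 0 4.0"

```text
clock: 4.9
position: [0.5396, 0.2631, 0.1843]
ee_rot: [-0.0, 0.26, 0.966, -0.0]
contact_force: [-0.0, 0.2, 0.2]
finger_gap: 0.457
grasp_force: 0.0
```

```bash
python3 - <<'E'
from h import *
go(.539,.263,.186,2.62);s=ctrl.sense();print(s["finger_gap"]*88.1,s["grasp_force"])
E
```

```text
shift cm [ 0.05 -0.04 -0.17] rot deg [-0.   -0.   -0.27] yaw 2.615 q [ 0.26  0.29  1.59 -0.    1.26 -0.79] t 4.9 F [-0.02  0.18  0.2 ] T [ 0.021 -0.174  0.027]
40.230024216607625 0.0
```

```bash
python3 - <<'E'
from h import *
p,d,K,k1,E=grab("side"); C=cloud(d,K,k1,E); s=ctrl.sense()
D=C-s["position"]; yw=2.615
X=D[...,0]*np.cos(yw)+D[...,1]*np.sin(yw); Y=D[...,0]*np.sin(yw)-D[...,1]*np.cos(yw)
for lo,hi in((-.012,-.004),(-.004,.004),(.004,.012),(.012,.02),(.02,.03)):
    m=(D[...,2]>lo)&(D[...,2]<hi)&(abs(X)<.04)&(abs(Y)<.07)
    if m.sum()>3: print(lo,m.sum(),"Y hist(cm -7..7)",np.histogram(Y[m],np.arange(-.07,.071,.01))[0],"Xmean",[X[m&(abs(Y-c)<.005)].mean().round(3) if (m&(abs(Y-c)<.005)).any() else None for c in np.arange(-.065,.07,.01)])
cv2.imwrite("pics/chk2.png",cv2.resize(p[225:315,200:300],(700,600),interpolation=cv2.INTER_CUBIC)[...,::-1])
E
```

```text
-0.012 49 Y hist(cm -7..7) [ 0  0  0  0  1 10 11  9 15  3  0  0  0  0] Xmean [None, None, None, None, np.float64(0.007), np.float64(0.019), np.float64(0.023), np.float64(0.019), np.float64(0.019), np.float64(0.01), None, None, None, None]
-0.004 314 Y hist(cm -7..7) [ 0  0  0  0 14 68 85 86 54  7  0  0  0  0] Xmean [None, None, None, None, np.float64(0.006), np.float64(0.002), np.float64(0.002), np.float64(0.003), np.float64(0.006), np.float64(0.01), None, None, None, None]
0.004 32 Y hist(cm -7..7) [ 0  0  0  4 13  0  1  0  0 10  4  0  0  0] Xmean [None, None, None, np.float64(0.011), np.float64(0.007), None, np.float64(0.011), None, None, np.float64(0.01), np.float64(0.01), None, None, None]
0.012 36 Y hist(cm -7..7) [ 0  0  0  5 15  1  0  0  0 10  5  0  0  0] Xmean [None, None, None, np.float64(0.011), np.float64(0.006), np.float64(0.006), None, None, None, np.float64(0.01), np.float64(0.011), None, None, None]
0.02 50 Y hist(cm -7..7) [ 0  0  0  8 22  1  0  0  0 10  9  0  0  0] Xmean [None, None, None, np.float64(0.01), np.float64(0.006), np.float64(0.0), None, None, None, np.float64(0.01), np.float64(0.01), None, None, None]
```

View pics/chk2.png

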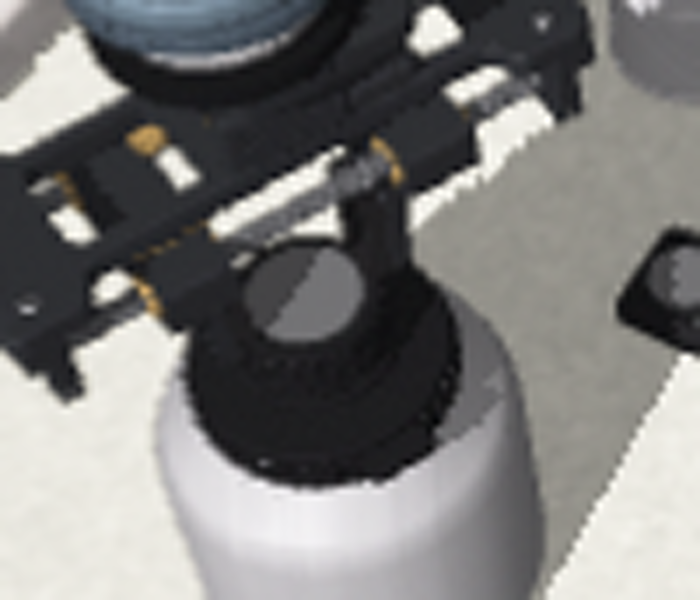

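>>> carry_out --increments "0 0 0 0 0 0 3.5;0 0 0 0 0 0 3.5;0 0 0 0 0 0 3.5;0 0 0 0 0 0 3.5"

```text
clock: 5.35
position: [0.5396, 0.2631, 0.1843]
ee_rot: [0.0, 0.26, 0.966, 0.0]
contact_force: [0.4, 0.1, -0.3]
finger_gap: 0.396
grasp_force: 0.0
```

```bash
python3 - <<'E'
from h import *
p,d,K,k1,E=grab("side"); C=cloud(d,K,k1,E); s=ctrl.sense();print(s["finger_gap"]*88.1,s["grasp_force"])
go(.539,.263,.186,2.62)
D=C-s["position"]; yw=2.615
X=D[...,0]*np.cos(yw)+D[...,1]*np.sin(yw); Y=D[...,0]*np.sin(yw)-D[...,1]*np.cos(yw)
m=(D[...,2]>.006)&(D[...,2]<.03)&(abs(X)<.03)&(abs(Y)<.06)
print(np.sort(Y[m&(Y<0)])[-12:].round(4),np.sort(Y[m&(Y>0)])[:12].round(4))
m=(abs(D[...,2])<.004)&(abs(X)<.03)&(abs(Y)<.03);print("top c",X[m].min(),X[m].max(),Y[m].min(),Y[m].max())
E
```

```text
34.735719368155834 0.0
shift cm [ 0.05 -0.04 -0.17] rot deg [ 0.    0.   -0.27] yaw 2.615 q [ 0.26  0.29  1.59  0.    1.26 -0.79] t 5.4 F [-0.48 -0.14  0.12] T [ 0.039 -0.149  0.039]
[-0.0186 -0.0185 -0.0185 -0.0184 -0.0182 -0.0181 -0.0181 -0.0181 -0.0179
 -0.0177 -0.0176 -0.0175] [0.0174 0.0175 0.0183 0.0186 0.0189 0.0191 0.0196 0.02   0.0202 0.0203
 0.0206 0.0209]
top c -0.02175341611831249 0.0246555765948753 -0.026161138411962395 0.02623203288859364
```

```bash
python3 - <<'E'
from h import *
p,d,K,k1,E=grab("side"); C=cloud(d,K,k1,E); s=ctrl.sense()
yw=2.615; A=np.array([[np.cos(yw),np.sin(yw),0],[np.sin(yw),-np.cos(yw),0],[0,0,1]])
T=((C-s["position"])@A.T*1000).round().astype(int)
pr=lambda L:cv2.projectPoints((s["position"]+np.array(L)@A).reshape(-1,3),cv2.Rodrigues(E[:3,:3].T)[0],-E[:3,:3].T@E[:3,3],K,np.array([k1,0,0,0.]))[0][:,0]
for Yc in(.022,-.022):
    u,v=pr([.009,Yc,.0])[0].round().astype(int); print("proj",u,v)
    for vv in range(v-14,v+12,2): print(vv,[f"{T[vv,uu]} {p[vv,uu].max()}" for uu in(u-4,u,u+4)])
cv2.imwrite("pics/chk3.png",cv2.resize(p[235:300,210:285],(690,598),interpolation=cv2.INTER_NEAREST)[...,::-1])
E
```

```text
proj 235 277
263 ['[31 29 89] 51', '[-21   6   0] 124', '[-16  -1   0] 62']
265 ['[34 31 87] 49', '[-15   9   2] 28', '[-11   1   0] 70']
267 ['[34 33 81] 39', '[34 25 73] 45', '[-8  4 -1] 70']
269 ['[34 34 74] 39', '[11 19 30] 48', '[-3  6 -1] 70']
271 ['[11 28 31] 40', '[10 20 22] 31', '[2 9 2] 69']
273 ['[11 29 25] 40', '[ 9 21 14] 26', '[ 5 11 -1] 70']
275 ['[10 30 16] 39', '[11 23 10] 26', '[10 14  0] 93']
277 ['[ 8 31  6] 40', '[10 23  1] 29', '[16 17  2] 31']
279 ['[-10  27 -31] 31', '[  4  23 -16] 27', '[15 18 -5] 35']
281 ['[ -7  30 -33] 31', '[  2  24 -27] 33', '[ 14  19 -15] 29']
283 ['[ -3  32 -34] 31', '[  4  25 -31] 31', '[ 13  20 -24] 34']
285 ['[  1  34 -33] 31', '[503 167 821] 32', '[ 14  21 -29] 34']
287 ['[  7  37 -30] 31', '[ 11  30 -33] 31', '[ 16  23 -33] 31']
proj 253 266
252 ['[ 27 -13  83] 105', '[ 10 -27  50] 61', '[ 35 -26  81] 42']
254 ['[ 26 -12  76] 58', '[ 12 -26  46] 40', '[ 33 -26  73] 44']
256 ['[  7 -19  39] 23', '[  9 -26  35] 34', '[-123  -89 -186] 128']
258 ['[  1 -20  24] 23', '[  9 -25  28] 33', '[ 11 -33  23] 133']
260 ['[  2 -18  18] 23', '[  9 -24  21] 32', '[ 11 -32  17] 140']
262 ['[ -1 -18   6] 39', '[ 11 -23  17] 32', '[ 12 -31  10] 65']
264 ['[ -1 -17   0] 113', '[  9 -22   7] 33', '[-10 -39 -32] 22']
266 ['[  3 -15  -1] 117', '[  9 -21   1] 33', '[ -5 -36 -32] 21']
268 ['[ 10 -11   3] 116', '[ 11 -19  -3] 31', '[  0 -33 -32] 21']
270 ['[ 11 -10  -2] 116', '[ 16 -17  -2] 30', '[  5 -30 -30] 21']
272 ['[15 -7 -2] 117', '[ 20 -14  -2] 25', '[  8 -28 -32] 22']
274 ['[20 -5 -1] 44', '[ 22 -12  -7] 20', '[ 12 -25 -32] 20']
276 ['[25 -2  0] 32', '[ 22 -11 -14] 18', '[ 17 -22 -32] 20']
```

View pics/chk3.png

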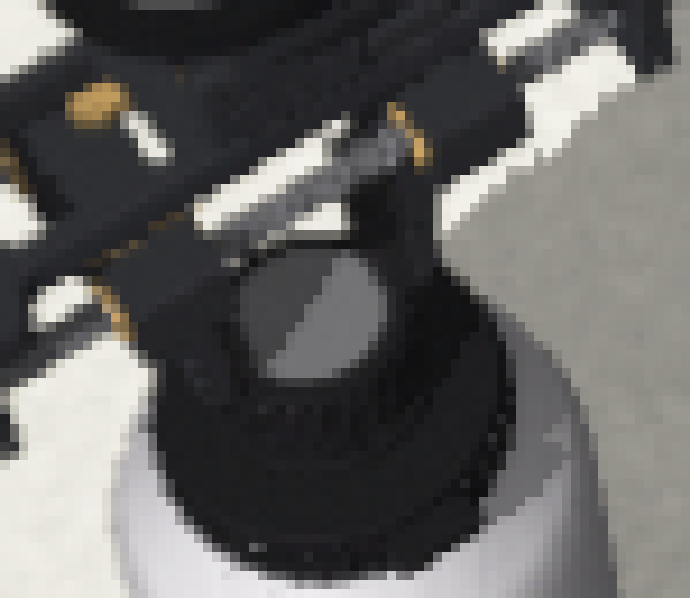

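The crop shows both fingers ending right at the stopper's top (right finger down to about (420,280), left to about (190,370)), not beside it. The tips seem to reach less far than stated. I lift a little, open, and measure them.

>>> carry_out --increments "0 0 -0.5 0 0 0 3.5;0 0 -2 0 0 0 8.8;0 0 -2 0 0 0 8.8;0 0 -2 0 0 0 8.8;0 0 -2 0 0 0 8.8;0 0 -2 0 0 0 8.8;0 0 -2 0 0 0 8.8"

```text
clock: 6.15
position: [0.5394, 0.2631, 0.2039]
ee_rot: [-0.0, 0.26, 0.966, -0.0]
contact_force: [0.1, 0.1, -0.1]
finger_gap: 0.916
grasp_force: 0.0
```

```bash
python3 - <<'E'
from h import *
p,d,K,k1,E=grab("side"); C=cloud(d,K,k1,E); s=ctrl.sense();go(.539,.263,.186,2.62);print(s["finger_gap"])
yw=2.615; A=np.array([[np.cos(yw),np.sin(yw),0],[np.sin(yw),-np.cos(yw),0],[0,0,1]])
T=(C-s["position"])@A.T*1000
for sg in(1,-1):
    m=(T[...,1]*sg>40)&(T[...,1]*sg<62)&(abs(T[...,0])<16)
    print(sg,np.histogram(T[...,2][m],np.arange(-50,60,5)))
m=(C[...,2]>.1805)&(C[...,2]<.19)&(np.hypot(C[...,0]-.539,C[...,1]-.263)<.03);print(cv2.minEnclosingCircle(C[m][:,:2].astype(np.float32)),m.sum(),np.median(C[m][:,2]))
E
```

```text
shift cm [ 0.03 -0.03  1.8 ] rot deg [-0.02 -0.03 -0.27] yaw 2.615 q [ 0.26  0.27  1.57  0.    1.3  -0.79] t 6.2 F [0.68 1.   0.54] T [-0.022 -0.124  0.038]
0.9620516574653973
1 (array([ 0,  0,  0,  0,  0,  0,  0,  0,  0,  2,  6, 12,  8, 13,  8,  9,  5,
        2,  0,  1,  0]), array([-50, -45, -40, -35, -30, -25, -20, -15, -10,  -5,   0,   5,  10,
        15,  20,  25,  30,  35,  40,  45,  50,  55]))
-1 (array([ 1,  0,  0,  0,  0,  0,  0,  0,  0,  2, 11, 12, 11, 17, 14, 16, 12,
       12,  9, 21,  3]), array([-50, -45, -40, -35, -30, -25, -20, -15, -10,  -5,   0,   5,  10,
        15,  20,  25,  30,  35,  40,  45,  50,  55]))
((0.5376796126365662, 0.26361173391342163), 0.02449401468038559) 336 0.18393537353303963
```

The fingertips end about level with the reported TCP, roughly 20 mm short of the stated 22 mm. From here I use the reported z as the tip height, and go down to about 0.164.

>>> carry_out --increments "0 0 1 0 0 0 8.8;0 0 2 0 0 0 8.8;0 0 3 0 0 0 8.8;0 0 3.5 0 0 0 8.8;0 0 4 0 0 0 7;0 0 4 0 0 0 5.6;0 0 4 0 0 0 5.2;0 0 4 0 0 0 5.2;0 0 4 0 0 0 5.2"

```text
clock: 7.1
position: [0.5399, 0.2632, 0.1648]
ee_rot: [0.0, 0.26, 0.966, 0.0]
contact_force: [0.6, -0.1, -0.7]
finger_gap: 0.596
grasp_force: 0.0
```

```bash
python3 - <<'E'
from h import *
go(.539,.263,.164,2.62);s=ctrl.sense();print(s["finger_gap"]*88.1,s["grasp_force"])
E
```

```text
shift cm [ 0.07 -0.07  0.08] rot deg [ 0.04  0.04 -0.27] yaw 2.615 q [ 0.26  0.31  1.61  0.    1.23 -0.79] t 7.1 F [ 0.64 -0.08 -0.67] T [ 0.037 -0.127  0.003]
52.5111378283281 0.0
```

>>> carry_out --increments "0 0 0 0 0 0 5.0;0 0 0 0 0 0 4.9;0 0 0 0 0 0 4.8;0 0 0 0 0 0 4.8"

```text
clock: 7.5
position: [0.5396, 0.263, 0.1645]
ee_rot: [-0.0, 0.26, 0.966, -0.0]
contact_force: [-0.9, -0.4, 1.6]
finger_gap: 0.542
grasp_force: 0.7
```

```bash
python3 - <<'E'
from h import *
go(.539,.263,.164,2.62);s=ctrl.sense();print(s["finger_gap"]*88.1,s["grasp_force"])
E
```

```text
shift cm [ 0.05 -0.03  0.05] rot deg [-0.02  0.   -0.27] yaw 2.615 q [ 0.26  0.31  1.61 -0.    1.23 -0.79] t 7.5 F [-0.9  -0.43  1.61] T [-0.198  0.047 -0.018]
47.755482779339886 0.6745777430478483
```

Contact at 48 mm. Now full grip.

>>> carry_out --increments "0 0 0 0 0 0 4.5;0 0 0 0 0 0 4;0 0 0 0 0 0 4"

```text
clock: 7.8
position: [0.5396, 0.263, 0.1644]
ee_rot: [-0.0, 0.26, 0.966, -0.0]
contact_force: [-2.0, -2.1, 2.7]
finger_gap: 0.536
grasp_force: 30.0
```

```bash
python3 - <<'E'
from h import *
go(.539,.263,.164,2.62);s=ctrl.sense();print(s["finger_gap"]*88.1,s["grasp_force"])
E
```

```text
shift cm [ 0.05 -0.03  0.04] rot deg [-0.02  0.   -0.27] yaw 2.615 q [ 0.26  0.31  1.61 -0.    1.23 -0.79] t 7.8 F [-2.   -2.15  2.71] T [-0.41   0.035  0.022]
47.21121245132334 29.999391585588455
```

>>> carry_out --increments "0 -0.03 0 0 0 6 4;0 -0.03 0 0 0 12 4;0 -0.03 0 0 0 17 4;0 -0.03 0 0 0 17 4"

```text
clock: 8.2
position: [0.5395, 0.2629, 0.1644]
ee_rot: [0.0, 0.4, 0.916, 0.0]
contact_force: [-1.2, -1.2, 2.7]
finger_gap: 0.541
grasp_force: 30.0
```

```bash
python3 - <<'E'
from h import *
go(.539,.263,.164,2.62);s=ctrl.sense();print(s["finger_gap"]*88.1,s["grasp_force"])
E
```

```text
shift cm [ 0.04 -0.03  0.04] rot deg [ 1.000e-02  0.000e+00 -1.732e+01] yaw 2.318 q [ 0.26  0.31  1.61  0.    1.23 -0.49] t 8.2 F [-1.18 -1.17  2.7 ] T [-0.263  0.122 -0.102]
47.656169875493134 30.000244695693254
```

>>> carry_out --increments "0 0 0 0 0 4 4;0 0 0 0 0 8 4;0 0 0 0 0 8 4"

```text
clock: 8.5
position: [0.5395, 0.2629, 0.1644]
ee_rot: [0.0, 0.462, 0.887, 0.0]
contact_force: [-1.7, -2.3, 2.3]
finger_gap: 0.538
grasp_force: 30.0
```

```bash
cat >> h.py <<'E'
def st():
    s=ctrl.sense(); m=R.from_quat(np.roll(s["ee_rot"],-1)).as_matrix()
    print("t",s["clock"],"yaw",np.arctan2(m[1,0],m[0,0]).round(3),"q6",s["joint_positions"][5].round(3),"tau6",s["tau"][5].round(4),"F",s["contact_force"].round(2),"T",s["ft_torque"].round(3),"pos",s["position"].round(4),"gap",(s["finger_gap"]*88.1).round(1),s["grasp_force"].round(1))
E
python3 -c "
from h import *
st()"
```

```text
Traceback (most recent call last):
  File "h.py", line 24, in st
    print("t",s["clock"],"yaw",np.arctan2(m[1,0],m[0,0]).round(3),"q6",s["joint_positions"][5].round(3),"tau6",s["tau"][5].round(4),"F",s["contact_force"].round(2),"T",s["ft_torque"].round(3),"pos",s["position"].round(4),"gap",(s["finger_gap"]*88.1).round(1),s["grasp_force"].round(1))
                                                                                                                                                                                                                                   ^^^^^^^^^^^^^^^^^^^^^^^^^^^^
AttributeError: 'float' object has no attribute 'round'
```

```bash
sed -i 's/(s\["finger_gap"\]\*88.1).round(1),s\["grasp_force"\].round(1)/round(s["finger_gap"]*88.1,1),round(s["grasp_force"],1)/' h.py
python3 -c "
from h import *
st()"
```

```text
t 8.5 yaw 2.18 q6 -0.354 tau6 0.5347 F [-1.73 -2.3   2.25] T [-0.335  0.094 -0.096] pos [0.5395 0.2629 0.1644] gap 47.4 30.0
```

Torque readings are ambiguous, so I check that the ring's tab has not moved, comparing with the saved first side picture.

```bash
python3 - <<'E'
from h import *
p,d,K,k1,E=grab("side"); st()
a=cv2.imread("pics/side0.png")[...,::-1]
C=cloud(d,K,k1,E)
v,u=np.mgrid[:400,:640]
P=onplane
# black ring mask angle analysis: project to ring_top plane
s=cv2.undistortPoints(np.stack([u,v],-1).reshape(-1,1,2).astype(float),K,np.array([k1,0,0,0.])).reshape(400,640,2)
r=np.dstack([s,np.ones((400,640))])@E[:3,:3].T; o=E[:3,3]
W=o+r*((.154-o[2])/r[...,2])[...,None]
D=W[...,:2]-[.5375,.2645]; rad=np.hypot(*D.transpose(2,0,1)); ang=np.degrees(np.arctan2(D[...,1],D[...,0]))
for n,I in(("before",a),("now",p)):
    out=[]
    for A in range(40,180,5):
        m=(abs(ang-A)<2.5)&(rad<.07)&(rad>.03)&(I.max(2)<75)
        out.append(int(rad[m].max()*1000) if m.any() else 0)
    print(n,out)
m=(C[...,2]>.14)&(C[...,2]<.158)&(rad<.06)
Q=C[m];Rr=np.hypot(Q[:,0]-.5375,Q[:,1]-.2645);k=Rr>.0435
print("tab pts",Q[k].round(4)[:15],np.degrees(np.arctan2(Q[k,1]-.2645,Q[k,0]-.5375)).round())
b=np.hstack([a[240:330,200:300],p[240:330,200:300]])
cv2.imwrite("pics/tab.png",cv2.resize(b,(800,360),interpolation=cv2.INTER_CUBIC)[...,::-1])
E
```

```text
t 8.55 yaw 2.182 q6 -0.355 tau6 0.1122 F [-1.73 -2.02  2.75] T [-0.346  0.131 -0.156] pos [0.5395 0.2629 0.1645] gap 46.9 30.0
before [41, 40, 41, 41, 42, 43, 43, 45, 45, 45, 46, 47, 48, 48, 50, 50, 50, 51, 51, 51, 54, 53, 53, 54, 54, 52, 50, 48]
now [41, 40, 41, 41, 42, 42, 43, 44, 44, 46, 46, 47, 48, 48, 50, 50, 50, 51, 50, 51, 54, 53, 53, 54, 54, 48, 49, 48]
tab pts [[0.5166 0.2249 0.1472]
 [0.508  0.232  0.1464]
 [0.5021 0.239  0.1439]
 [0.4951 0.2748 0.1497]
 [0.4958 0.278  0.1502]
 [0.4939 0.277  0.15  ]
 [0.4965 0.2812 0.1506]
 [0.4947 0.2801 0.1501]
 [0.4933 0.2785 0.1485]
 [0.4911 0.278  0.1492]
 [0.4971 0.2844 0.1513]
 [0.4953 0.2834 0.1509]
 [0.4944 0.2813 0.1479]
 [0.4908 0.2825 0.1526]
 [0.4901 0.2799 0.1487]] [-118. -132. -144.  166.  162.  164.  158.  160.  162.  164.  154.  156.
  159.  159.  162.  152.  154.  157.  158.  161.  142.  145.  147.  149.
  151.  153.  156.  158.  138.  141.  143.  145.  148.  149.  152.  135.
  137.  139.  142.  144.  147.  150.  137.  138.  141.  143.  138.  140.]
```

View pics/tab.png

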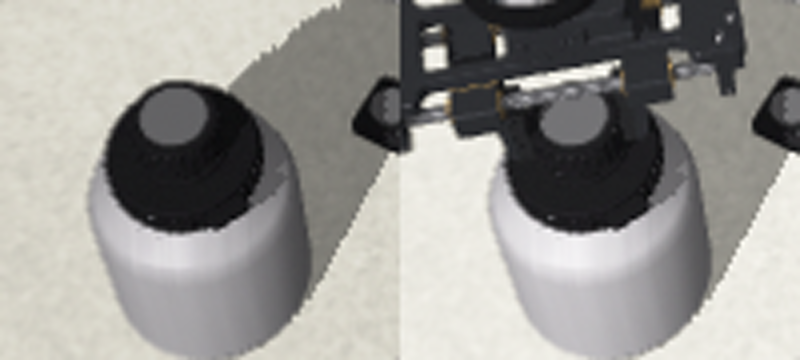

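The tab stays at about crop (240,215) before and (640,215) now, with unchanged edge profile, so the ring did not turn. The reading of about -0.14 N m matches the plain drag. I continue in steps, logging averaged torque.

```bash
cat >> h.py <<'E'
def tq(n=5):
    v=[]
    for i in range(n):
        s=ctrl.sense(); v.append([s["ft_torque"][2],s["tau"][5],*s["contact_force"]]); ctrl.grab_frame("side")
    print("Tz",np.mean(v,0).round(3),"sd",np.std(v,0).round(3)); st()
E
python3 -c "
from h import *
tq()"
```

```text
Tz [-0.077 -0.022 -1.602 -1.583  3.321] sd [0.051 0.069 0.432 0.52  0.541]
t 8.8 yaw 2.18 q6 -0.354 tau6 -0.0071 F [-1.58 -1.61  3.68] T [-0.274  0.168 -0.015] pos [0.5395 0.2629 0.1645] gap 47.3 30.0
```

>>> carry_out --increments "0 0 0 0 0 4 4;0 0 0 0 0 8 4;0 0 0 0 0 8 4"

```text
clock: 9.1
position: [0.5395, 0.2629, 0.1644]
ee_rot: [0.0, 0.524, 0.852, -0.0]
contact_force: [-1.4, -1.1, 3.4]
finger_gap: 0.539
grasp_force: 30.0
```

```bash
python3 -c "
from h import *
tq()"
```

```text
Tz [-0.08   0.112 -2.064 -1.662  3.891] sd [0.031 0.239 0.389 0.503 0.579]
t 9.35 yaw 2.041 q6 -0.214 tau6 -0.0355 F [-2.07 -1.41  3.17] T [-0.336  0.248  0.036] pos [0.5395 0.2629 0.1644] gap 47.6 30.0
```

>>> carry_out --increments "0 0 0 0 0 4 4;0 0 0 0 0 8 4;0 0 0 0 0 8 4"

```text
clock: 9.65
position: [0.5395, 0.2629, 0.1644]
ee_rot: [0.0, 0.582, 0.813, -0.0]
contact_force: [-2.4, -1.6, 4.2]
finger_gap: 0.535
grasp_force: 30.0
```

```bash
python3 -c "
from h import *
tq()"
```

```text
Tz [-0.047  0.138 -2.112 -2.081  4.617] sd [0.034 0.239 0.407 0.262 0.501]
t 9.9 yaw 1.901 q6 -0.074 tau6 -0.0336 F [-2.7  -1.48  5.  ] T [-0.366  0.358 -0.017] pos [0.5395 0.2629 0.1644] gap 47.2 30.0
```

```bash
cat >> h.py <<'E'
def tr(n=2):
    v=[]
    for i in range(n):
        s=ctrl.sense(); v.append([s["ft_torque"][2],s["tau"][5],s["qd"][5],s["joint_positions"][5]]); ctrl.grab_frame("side")
    print(np.array(v).round(3).tolist(),s["clock"],s["contact_force"].round(1))
E
```

>>> carry_out --increments "0 0 0 0 0 3 4;0 0 0 0 0 6 4"

```text
clock: 10.1
position: [0.5394, 0.2629, 0.1644]
ee_rot: [0.0, 0.624, 0.782, -0.0]
contact_force: [-3.2, -1.3, 5.6]
finger_gap: 0.538
grasp_force: 30.0
```

```bash
python3 -c "
from h import *
tr(4)"
```

```text
[[0.232, -0.475, 0.521, 0.032], [0.077, 0.008, -0.088, 0.035], [-0.036, 0.366, -0.037, 0.032], [-0.069, 0.055, -0.008, 0.031]] 10.25 [-3.4 -1.6  5.5]
```

>>> carry_out --increments "0 0 0 0 0 3 4;0 0 0 0 0 6 4"

```text
clock: 10.5
position: [0.5394, 0.2629, 0.1644]
ee_rot: [0.0, 0.664, 0.748, -0.0]
contact_force: [-2.8, -2.8, 5.4]
finger_gap: 0.532
grasp_force: 30.0
```

```bash
python3 -c "
from h import *
tr(4)"
```

```text
[[0.336, -0.454, 0.523, 0.137], [0.066, 0.028, -0.088, 0.14], [-0.078, 0.386, -0.034, 0.137], [-0.102, 0.075, -0.009, 0.136]] 10.65 [-2.6 -2.5  5.5]
```

While moving, Tz reads +0.23 to +0.34; after stopping it springs back. I now go slower, with reads taken while moving.

>>> carry_out --increments "0 0 0 0 0 1 4;0 0 0 0 0 2 4;0 0 0 0 0 3 4"

```text
clock: 11.0
position: [0.5394, 0.2629, 0.1644]
ee_rot: [0.0, 0.683, 0.731, -0.0]
contact_force: [-2.4, -2.0, 5.1]
finger_gap: 0.535
grasp_force: 30.0
```

```bash
python3 -c "
from h import *
tr(4)"
```

```text
[[0.419, 0.228, 0.173, 0.188], [0.378, 0.354, -0.029, 0.189], [0.302, 0.451, -0.011, 0.188], [0.276, 0.319, -0.001, 0.187]] 11.15 [-2.7 -2.8  5.1]
```

>>> carry_out --increments "0 0 0 0 0 1 4;0 0 0 0 0 2 4;0 0 0 0 0 3 4"

```text
clock: 11.5
position: [0.5394, 0.2629, 0.1644]
ee_rot: [0.0, 0.701, 0.713, -0.0]
contact_force: [-3.3, -1.7, 5.2]
finger_gap: 0.533
grasp_force: 30.0
```

```bash
python3 -c "
from h import *
tr(4)"
```

```text
[[0.4, 0.223, 0.175, 0.24], [0.377, 0.354, -0.029, 0.241], [0.303, 0.452, -0.014, 0.24], [0.271, 0.321, -0.003, 0.24]] 11.65 [-1.7 -1.6  5.6]
```

```bash
python3 - <<'E'
from h import *
p,d,K,k1,E=grab("side"); st()
a=cv2.imread("pics/side0.png")[...,::-1]
A=a[262:302,222:276].astype(int).max(2); B=p[262:302,222:276].astype(int).max(2)
# rows 284+ : ring silhouette incl. tab
for y in range(14,38): print(y+262,"".join("#" if x<75 else "." for x in A[y]),"".join("#" if x<75 else "." for x in B[y]))
E
```

```text
t 11.75 yaw 1.587 q6 0.24 tau6 0.2816 F [-2.46 -2.27  5.16] T [-0.446  0.402  0.269] pos [0.5394 0.2629 0.1644] gap 47.2 30.0
276 .....#######################################.......... .....################################################.
277 .....#######################################.......... .....###############################################..
278 .....#######################################.......... .....###############################################..
279 .....#######################################......#... ....###############################################...
280 ....########################################.......... .....##############################################...
281 ....########################################.......... .....##############################################...
282 .....#######################################.......... .....#######################################.#.###....
283 .....#######################################.......... .....######################################...###.....
284 .....######################################........... ...
[... 1061 characters left out ...]
#...............
294 ............###.#####################................# ............#########################.................
295 ..............#####################..................# .............######################...................
296 ...............###################...................# ................##################....................
297 ...................#########.........................# ..................##########.###......................
298 .....................................................# ......................................................
299 .....................................................# ......................................................
```

```bash
python3 - <<'E'
from h import *
p=grab("side")[0]; t=grab("top")[0]
f=lambda I,r0,r1,c0,c1:cv2.resize(np.clip(I[r0:r1,c0:c1].astype(float)*2.2,0,255).astype(np.uint8),(400,300),interpolation=cv2.INTER_CUBIC)
a=cv2.imread("pics/side0.png")[...,::-1]; b=cv2.imread("pics/top0.png")[...,::-1]
g=cv2.imread("pics/tab.png")[...,::-1]; g=cv2.resize(g,(200,90),interpolation=cv2.INTER_AREA)[:,100:]
g=np.pad(g,((0,0),(0,0),(0,0)))
S=(262,304,222,278); 
o=np.vstack([np.hstack([f(a,*S),f(p,*S)]),np.hstack([f(g,22,64,22,78),f(np.hstack([b[155:200,215:275],t[155:200,215:275]]),0,45,0,120)])])
cv2.imwrite("pics/cmp.png",o[...,::-1])
E
```

```text
(no output)
```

View pics/cmp.png

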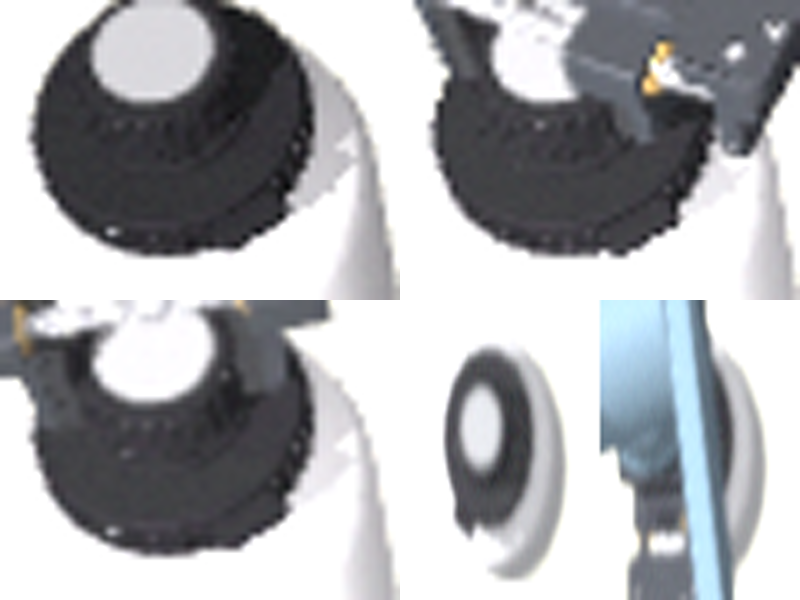

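```bash
python3 - <<'E'
from h import *
p,d,K,k1,E=grab("side"); C=cloud(d,K,k1,E)
v,u=np.mgrid[:400,:640]
s=cv2.undistortPoints(np.stack([u,v],-1).reshape(-1,1,2).astype(float),K,np.array([k1,0,0,0.])).reshape(400,640,2)
r=np.dstack([s,np.ones((400,640))])@E[:3,:3].T; o=E[:3,3]
W=o+r*((.154-o[2])/r[...,2])[...,None]
rad=np.hypot(W[...,0]-.5375,W[...,1]-.2645)
m=(C[...,2]>.14)&(C[...,2]<.158)&(rad<.06)
Q=C[m];Rr=np.hypot(Q[:,0]-.5375,Q[:,1]-.2645);k=Rr>.0435
print(np.degrees(np.arctan2(Q[k,1]-.2645,Q[k,0]-.5375)).round())
a=cv2.imread("pics/side0.png")[...,::-1]; g=cv2.imread("pics/tab.png")[...,::-1]; g=cv2.resize(g,(200,90),interpolation=cv2.INTER_AREA)[:,100:]
g2=a.copy(); g2[240:330,200:300]=g
W=o+r*((.148-o[2])/r[...,2])[...,None]; D=W[...,:2]-[.5375,.2645]; rad=np.hypot(D[...,0],D[...,1]); ang=np.degrees(np.arctan2(D[...,1],D[...,0]))%360
for I in(a,g2,p):
    L=cv2.remap
    out=[]
    for A in range(110,216,4):
        m=(abs(ang-A)<2.5)&(rad<.06)&(rad>.03)&(I.max(2)<72); out.append(round(float(np.sort(rad[m])[-2:].mean())*1000))
    print(out)
E
```

```text
[-159.  158.  160.  154.  156.  159.  160.  151.  153.  154.  157.  160.
  145.  146.  148.  151.  153.  155.  158.  138.  141.  143.  145.  147.
  150.  152.  154.  132.  135.  137.  140.  142.  144.  147.  150.  110.
  132.  134.  136.  139.  141.  144.  120.  133.  136.  138.  135.]
[47, 47, 47, 47, 48, 48, 48, 49, 51, 50, 50, 50, 51, 51, 50, 47, 48, 45, 46, 45, 45, 45, 44, 43, 42, 42, 44]
[46, 47, 47, 47, 48, 46, 48, 49, 51, 50, 50, 50, 51, 51, 49, 45, 46, 45, 46, 45, 45, 45, 44, 43, 42, 42, 44]
[47, 47, 47, 47, 48, 48, 49, 51, 51, 50, 50, 50, 51, 47, 47, 47, 46, 45, 44, 43, 57, 58, 59, 59, 59, 59, 59]
```

The last view shows the ring tab shifted slightly: its far edge went from about 165° to 160°. So the solid stop had been reached and the ring crept about 4–5° in the last nudge. The stopper is at its stop, so I release and rise, then measure the ring unobstructed.

>>> carry_out --increments "0 0 0 0 0 -1 4.6;0 0 0 0 0 -1 5.2;0 0 0 0 0 -1 5.8;0 0 0 0 0 -1 6;0 0 -2 0 0 -1 6.5;0 0 -5 0 0 -1 8;0 0 -8 0 0 -1 8.8;0 0 -10 0 0 -1 8.8;0 0 -10 0 0 -1 8.8"

```text
clock: 12.8
position: [0.5412, 0.2635, 0.2678]
ee_rot: [0.002, 0.696, 0.718, 0.003]
contact_force: [-0.1, 0.1, 0.3]
finger_gap: 0.998
grasp_force: 0.0
```

```bash
python3 -c "
from h import *
st(); go(.535,.006,.265,1.5708)"
```

```text
t 12.8 yaw 1.603 q6 0.224 tau6 -0.0032 F [-0.08  0.1   0.28] T [-0.027 -0.058  0.06 ] pos [0.5412 0.2635 0.2678] gap 87.9 0.0
shift cm [-25.72  -1.46   0.22] rot deg [ 0.36 -0.1   1.85] yaw 1.603 q [0.26 0.21 1.51 0.   1.41 0.22] t 12.8 F [-0.08  0.1   0.28] T [-0.027 -0.058  0.06 ]
```

>>> carry_out --increments "-25.7 -1.5 0 0.4 0 92 8.8;-25.7 -1.5 0 0.4 0 92 8.8;-25.7 -1.5 0 0.4 0 92 8.8;-25.7 -1.5 0 0.4 0 92 8.8;-25.7 -1.5 0 0.4 0 92 8.8;-25.7 -1.5 0 0.4 0 92 8.8;-25.7 -1.5 0 0.4 0 92 8.8;-25.7 -1.5 0 0.4 0 92 8.8;-25.7 -1.5 0 0.4 0 92 8.8;-25.7 -1.5 0 0.4 0 92 8.8;-25.7 -1.5 0 0.4 0 92 8.8;-25.7 -1.5 0 0.4 0 92 8.8"

```text
clock: 14.0
position: [0.5321, 0.0057, 0.2625]
ee_rot: [-0.002, 1.0, -0.002, -0.003]
contact_force: [0.8, 0.6, 0.1]
finger_gap: 1.0
grasp_force: 0.0
```

```bash
python3 - <<'E'
from h import *
go(.535,.006,.1,0)
from scipy.ndimage import map_coordinates
c0={"side":(.5375,.2645),"top":(.540,.2622)}
for n in("side","top"):
    p,d,K,k1,E=grab(n); a=cv2.imread(f"pics/{n}0.png")[...,::-1]; C=cloud(d,K,k1,E)
    cv2.imwrite(f"pics/{n}1.png",p[...,::-1])
    cx,cy=c0[n]
    # dark profile by ray-cast polar sampling on plane z=.148
    th=np.radians(np.arange(100,230,1.)); rr=np.arange(.036,.058,.0005)
    G=np.stack([cx+rr[None]*np.cos(th)[:,None],cy+rr[None]*np.sin(th)[:,None],np.full((len(th),len(rr)),.148)],-1).reshape(-1,3)
    px=cv2.projectPoints(G,cv2.Rodrigues(E[:3,:3].T)[0],-E[:3,:3].T@E[:3,3],K,np.array([k1,0,0,0.]))[0][:,0]
    f=lambda I:map_coordinates(I.max(2).astype(float),[px[:,1],px[:,0]],order=1).reshape(len(th),len(rr))
    A=f(a);B=f(p); ra=(A<75).sum(1)*.5;rb=(B<75).sum(1)*.5
    print(n,"mm before",ra[::4],"now",rb[::4])
    # best shift in deg
    e=[(round(float(np.abs(A[15:-15]-np.roll(B,k,0)[15:-15]).mean()),2),k) for k in range(-4,15)]
    print(sorted(e)[:4], e[4])
    m=(C[...,2]>.178)&(C[...,2]<.195)&(np.hypot(C[...,0]-.539,C[...,1]-.263)<.05);print("stopper",cv2.minEnclosingCircle(C[m][:,:2].astype(np.float32)))
E
```

```text
shift cm [ 0.4   0.04 16.25] rot deg [-0.28  0.38 -0.21] yaw -0.004 q [-0.21  0.07  1.68  0.    1.4   1.36] t 14.0 F [0.77 0.6  0.09] T [ 0.007 -0.035  0.043]
side mm before [10.5 11.  11.5 12.  12.  12.5 12.5 13.  12.5 13.  15.5 16.  15.5 16.
 16.  16.5 16.  12.  13.  12.  12.  11.  12.  11.  10.5 10.  10.   9.5
  9.5 10.  10.   9.5 10. ] now [10.5 11.  11.5 11.5 11.5 12.  12.  13.  13.  16.  16.  16.  15.  16.
 16.5 15.5 12.  13.  12.  12.  11.5 12.  11.5 11.  10.5 10.   9.5  9.5
  9.5 10.   9.5  9.5 10. ]
[(7.01, 0), (7.1, 1), (7.27, -1), (7.39, 2)] (7.01, 0)
stopper ((0.5381689667701721, 0.2636382281780243), 0.02495688758790493)
top mm before [ 5.   5.   5.   5.5  5.   5.5  5.5  6.   7.   9.5 13.  14.  14.  13.5
 13.5 12.5  7.5  6.5  7.   7.5  7.5  8.   8.   8.5  9.   9.5  9.   9.
  9.   8.5  8.5  8.5  9. ] now [ 5.5  5.5  5.5  5.5  5.   5.5  6.   7.5 11.  13.5 14.  14.  13.5 13.5
 12.   7.5  6.5  6.   6.5  7.   8.   8.5  8.5  8.5  8.5  9.   9.   9.
  9.   9.   8.5  8.5  8.5]
[(4.76, 5), (4.79, 4), (5.14, 3), (5.53, 2)] (6.45, 0)
stopper ((0.5397078394889832, 0.262753427028656), 0.024724874645471573)
```

Both views agree that the ring crept only about 4.5° and the flask has not moved. The stopper is at its stop, so I go on to the cup.

```bash
python3 -c "
from h import *
go(.535,.0055,.030,0)"
```

```text
shift cm [ 0.42  0.13 23.3 ] rot deg [-0.28  0.36  0.01] yaw 0.0 q [-0.21  0.07  1.68  0.    1.4   1.36] t 14.1 F [ 0.55 -0.45  0.04] T [ 0.025 -0.009  0.006]
```

>>> carry_out --increments "0.4 0.1 4 -0.3 0.4 0 8.8;0.4 0.1 8.5 -0.3 0.4 0 8.8;0.4 0.1 13 -0.3 0.4 0 8.8;0.4 0.1 16 -0.3 0.4 0 8.8;0.4 0.1 18 -0.3 0.4 0 8.8;0.4 0.1 20 -0.3 0.4 0 8.8;0.4 0.1 21.5 -0.3 0.4 0 8.8;0.4 0.1 22.5 -0.3 0.4 0 8.8;0.4 0.1 23.2 -0.3 0.4 0 8;0.4 0.1 23.2 -0.3 0.4 0 7.2;0.4 0.1 23.2 -0.3 0.4 0 7.2;0.4 0.1 23.2 -0.3 0.4 0 7.2"

```text
clock: 15.3
position: [0.5365, 0.0054, 0.0332]
ee_rot: [0.001, 1.0, -0.001, 0.002]
contact_force: [0.8, -0.7, -0.0]
finger_gap: 0.819
grasp_force: 0.0
```

```bash
python3 - <<'E'
from h import *
go(.535,.0055,.030,0); st()
p,d,K,k1,E=grab("side"); C=cloud(d,K,k1,E); s=ctrl.sense()
m=(C[...,2]>.05)&(C[...,2]<.064)&(np.hypot(C[...,0]-.535,C[...,1]-.0055)<.045)&(p.min(2)>70);print("cup top",cv2.minEnclosingCircle(C[m][:,:2].astype(np.float32)),np.median(C[m],0))
m=(abs(C[...,0]-.535)<.03)&(abs(C[...,1]-.0055)<.065)&(abs(C[...,1]-.0055)>.036)&(p.max(2)<70)&(C[...,2]>.008); print("finger low z",np.sort(C[m][:,2])[:12].round(3))
E
```

```text
shift cm [-0.15 -0.01  0.32] rot deg [ 0.07 -0.24 -0.14] yaw -0.002 q [-0.21  0.37  1.84 -0.    0.93  1.36] t 15.3 F [ 0.8  -0.73 -0.03] T [0.012 0.05  0.005]
t 15.3 yaw -0.002 q6 1.362 tau6 -0.0029 F [ 0.8  -0.73 -0.03] T [0.012 0.05  0.005] pos [0.5365 0.0054 0.0332] gap 72.1 0.0
cup top ((0.531585693359375, 0.0048006572760641575), 0.03355342149734497) [5.14641360e-01 3.26008166e-04 5.66256494e-02]
finger low z [0.039 0.041 0.042 0.043 0.044 0.048 0.048 0.05  0.052 0.052 0.054 0.055]
```

>>> carry_out --increments "-0.1 0 0 0 0 0 6.9;-0.1 0 0 0 0 0 6.7;-0.1 0 0 0 0 0 6.5;-0.1 0 0 0 0 0 6.2;-0.1 0 0 0 0 0 6;-0.1 0 0 0 0 0 6"

```text
clock: 15.95
position: [0.535, 0.0053, 0.0327]
ee_rot: [0.001, 1.0, -0.001, 0.002]
contact_force: [-1.0, -2.0, 4.5]
finger_gap: 0.727
grasp_force: 29.7
```

```bash
python3 -c "
from h import *
st()"
```

```text
t 15.95 yaw -0.003 q6 1.362 tau6 -0.044 F [-0.99 -2.03  4.47] T [-0.357  0.143 -0.037] pos [0.535  0.0053 0.0327] gap 64.0 29.7
```

>>> carry_out --increments "0 0 -1 0 0 0 6;0 0 -3 0 0 0 6;0 0 -7 0 0 0 6;0 0 -11 0 0 0 6;0 0 -15 0 0 0 6;0 0 -18 0 0 0 6;0 0 -20.5 0 0 0 6;0 0 -22 0 0 0 6;0 0 -22 0 0 0 6;0 0 -22 0 0 0 6"

```text
clock: 16.95
position: [0.5336, 0.006, 0.2513]
ee_rot: [0.0, 1.0, -0.001, 0.001]
contact_force: [-0.7, 0.0, -0.7]
finger_gap: 0.731
grasp_force: 29.7
```

```bash
python3 - <<'E'
from h import *
st(); s=ctrl.sense()
for n in("side","top"):
    p,d,K,k1,E=grab(n); C=cloud(d,K,k1,E)
    D=C-s["position"]
    m=(np.hypot(D[...,0],D[...,1])<.05)&(D[...,2]>-.045)&(D[...,2]<.034)&(p.min(2)>75)
    Q=D[m]; print(n,len(Q)); 
    if len(Q)<20: continue
    print("z",np.percentile(Q[:,2],[0,2,50,98,100]).round(4))
    T=Q[Q[:,2]>.016]; print("top circ",cv2.minEnclosingCircle(T[:,:2].astype(np.float32)),len(T),np.median(T[:,2]))
    S=Q[Q[:,2]<.012]
    if len(S)>20:
        from scipy.optimize import least_squares
        f=least_squares(lambda c:np.hypot(S[:,0]-c[0],S[:,1]-c[1])-.033,[0,0],loss="soft_l1",f_scale=.002); print("axis",f.x.round(4),len(S))
go(.5395,.2629,.243,0)
E
```

```text
t 16.95 yaw -0.003 q6 1.362 tau6 0.0004 F [-0.7   0.   -0.72] T [-0.03   0.037 -0.046] pos [0.5336 0.006  0.2513] gap 64.4 29.7
side 500
z [-0.0342 -0.0319  0.0022  0.0263  0.0277]
top circ ((-0.0029966714791953564, -0.001995878294110298), 0.036165185272693634) 183 0.023874775842041118
axis [-0.0004 -0.0005] 297
top 93
z [-0.0348 -0.0328  0.0181  0.0309  0.0325]
top circ ((-0.02127937413752079, 0.001583910547196865), 0.023014649748802185) 47 0.026014169097728357
axis [0.0011 0.0021] 41
shift cm [  0.57 -25.69   0.73] rot deg [ 0.01  0.05 -0.16] yaw -0.003 q [-0.21  0.08  1.7  -0.    1.37  1.36] t 17.05 F [-0.4  -0.54 -0.79] T [ 0.094 -0.031  0.035]
```

>>> carry_out --increments "0.5 -4 0 0 0 0 6;0.5 -8 0 0 0 0 6;0.5 -12 0 0 0 0 6;0.5 -16 0 0 0 0 6;0.5 -20 0 0 0 0 6;0.5 -23 0 0 0 0 6;0.5 -25 0 0 0 0 6;0.5 -25.7 0 0 0 0 6;0.5 -25.7 0 0 0 0 6;0.5 -25.7 0 0 0 0 6;0.5 -25.7 0 0 0 0 6"

```text
clock: 18.15
position: [0.54, 0.2615, 0.2518]
ee_rot: [0.001, 1.0, -0.002, 0.001]
contact_force: [0.8, 0.2, -1.1]
finger_gap: 0.73
grasp_force: 29.7
```

```bash
python3 - <<'E'
from h import *
st(); s=ctrl.sense()
from scipy.optimize import least_squares
p,d,K,k1,E=grab("side"); C=cloud(d,K,k1,E); D=C-s["position"]
m=(np.hypot(D[...,0],D[...,1])<.045)&(D[...,2]>-.03)&(D[...,2]<.012)&(p.min(2)>75); S=D[m]
f=least_squares(lambda c:np.hypot(S[:,0]-c[0],S[:,1]-c[1])-.033,[0,0],loss="soft_l1",f_scale=.002); print("cup axis rel",f.x.round(4),len(S),"abs",(f.x+s["position"][:2]).round(4),"minz",np.percentile(S[:,2],[0,3]))
go(.5390,.2629,.187,0)
E
```

```text
t 18.15 yaw -0.004 q6 1.83 tau6 -0.0057 F [ 0.79  0.15 -1.11] T [ 0.02  -0.036  0.011] pos [0.54   0.2615 0.2518] gap 64.3 29.7
cup axis rel [-0.0002 -0.0001] 313 abs [0.5398 0.2614] minz [-0.02990168 -0.02914252]
shift cm [-0.12 -0.14  6.5 ] rot deg [ 0.07 -0.13 -0.24] yaw -0.004 q [ 0.25  0.22  1.53 -0.    1.39  1.83] t 18.2 F [ 0.17 -0.4  -1.65] T [0.055 0.007 0.011]
```

>>> carry_out --increments "-0.15 -0.18 0 0 0 0 6;-0.15 -0.18 1.5 0 0 0 6;-0.15 -0.18 3 0 0 0 6;-0.15 -0.18 4.2 0 0 0 6;-0.15 -0.18 5.2 0 0 0 6;-0.15 -0.18 5.7 0 0 0 6;-0.15 -0.18 5.9 0 0 0 6;-0.15 -0.18 5.9 0 0 0 6"

```text
clock: 19.0
position: [0.5386, 0.2645, 0.193]
ee_rot: [0.0, 1.0, -0.001, 0.001]
contact_force: [0.6, 0.3, -0.4]
finger_gap: 0.728
grasp_force: 29.7
```

```bash
python3 -c "
from h import *
st()"
```

```text
t 19.0 yaw -0.003 q6 1.834 tau6 0.0003 F [ 0.63  0.28 -0.39] T [0.023 0.015 0.036] pos [0.5386 0.2645 0.193 ] gap 64.1 29.7
```

>>> carry_out --increments "0 0.1 0.1 0 0 0 6;0 0.1 0.2 0 0 0 6;0 0.1 0.3 0 0 0 6;0 0.1 0.4 0 0 0 6;0 0.1 0.45 0 0 0 6;0 0.1 0.5 0 0 0 6;0 0.1 0.5 0 0 0 6"

```text
clock: 19.7
position: [0.5385, 0.2635, 0.188]
ee_rot: [0.0, 1.0, -0.001, 0.001]
contact_force: [0.2, -0.5, -1.3]
finger_gap: 0.729
grasp_force: 29.7
```

```bash
python3 -c "
from h import *
st()"
```

```text
t 19.7 yaw -0.003 q6 1.832 tau6 0.0005 F [ 0.23 -0.51 -1.29] T [ 0.047 -0.002  0.057] pos [0.5385 0.2635 0.188 ] gap 64.3 29.7
```

>>> carry_out --increments "0 0 0.04 0 0 0 6;0 0 0.08 0 0 0 6;0 0 0.12 0 0 0 6;0 0 0.12 0 0 0 6"

```text
clock: 20.1
position: [0.5385, 0.2635, 0.1868]
ee_rot: [0.0, 1.0, -0.001, 0.001]
contact_force: [-0.4, -0.0, -0.0]
finger_gap: 0.729
grasp_force: 29.7
```

```bash
python3 -c "
from h import *
st()"
```

```text
t 20.1 yaw -0.003 q6 1.832 tau6 0.0004 F [-0.36 -0.04 -0.05] T [ 0.026  0.008 -0.049] pos [0.5385 0.2635 0.1868] gap 64.2 29.7
```

>>> carry_out --increments "0 0 0.04 0 0 0 6;0 0 0.08 0 0 0 6;0 0 0.08 0 0 0 6"

```text
clock: 20.4
position: [0.5386, 0.2635, 0.1866]
ee_rot: [0.0, 1.0, -0.001, 0.001]
contact_force: [-3.1, -0.5, 4.0]
finger_gap: 0.726
grasp_force: 29.7
```

```bash
python3 -c "
from h import *
st()"
```

```text
t 20.4 yaw -0.003 q6 1.832 tau6 -0.0131 F [-3.08 -0.49  4.04] T [-0.235  0.269  0.021] pos [0.5386 0.2635 0.1866] gap 64.0 29.7
```

Rim contact came at the expected height (4 N). I release and withdraw straight up.

>>> carry_out --increments "0 0 -0.05 0 0 0 6.4;0 0 -0.05 0 0 0 6.8;0 0 -0.05 0 0 0 7.4;0 0 -0.05 0 0 0 8;0 0 -0.05 0 0 0 8.2;0 0 -1 0 0 0 8.2;0 0 -3 0 0 0 8.2;0 0 -7 0 0 0 8.2;0 0 -11 0 0 0 8.2;0 0 -12 0 0 0 8.2"

```text
clock: 21.4
position: [0.5403, 0.2642, 0.3127]
ee_rot: [-0.001, 1.0, -0.001, 0.006]
contact_force: [0.5, 0.5, 0.8]
finger_gap: 0.935
grasp_force: 0.0
```

```bash
python3 -c "
from h import *
st()"
```

```text
t 21.4 yaw -0.003 q6 1.832 tau6 0.0008 F [0.54 0.54 0.78] T [ 0.019 -0.001 -0.052] pos [0.5403 0.2642 0.3127] gap 82.4 0.0
```

>>> carry_out --increments "0 4 -2 0 0 0 8.2;0 9 -2 0 0 0 8.2;0 14 -2 0 0 0 8.2;0 19 -2 0 0 0 8.2;0 22 -2 0 0 0 8.2;0 24 -2 0 0 0 8.2;0 24 -2 0 0 0 8.2"

```text
clock: 22.1
position: [0.5374, 0.0211, 0.3262]
ee_rot: [0.001, 1.0, -0.003, 0.001]
contact_force: [-0.1, 0.9, 0.4]
finger_gap: 0.935
grasp_force: 0.0
```

```bash
python3 - <<'E'
from h import *
st()
for n in("side","top"):
    p,d,K,k1,E=grab(n); C=cloud(d,K,k1,E); h=np.hypot(C[...,0]-.539,C[...,1]-.263)
    m=(h<.045)&(C[...,2]>.2)&(C[...,2]<.225)&(p.min(2)>60); print(n,"cup top",cv2.minEnclosingCircle(C[m][:,:2].astype(np.float32)),np.median(C[m][:,2]),np.percentile(C[m][:,2],[5,95]).round(4))
    m=(h<.07)&(C[...,2]>.1)&(C[...,2]<.13); print("flask",cv2.minEnclosingCircle(C[m][:,:2].astype(np.float32)))
    a=cv2.imread(f"pics/{n}0.png")[...,::-1]; df=(np.abs(a.astype(int)-p).max(2)>40).astype(np.uint8)
    k=cv2.connectedComponentsWithStats(cv2.morphologyEx(df,cv2.MORPH_OPEN,np.ones((3,3))))[2]; print([x.tolist() for x in k[1:] if x[4]>25])
E
```

```text
t 22.1 yaw -0.006 q6 1.396 tau6 -0.3818 F [-0.09  0.86  0.38] T [0.074 0.004 0.013] pos [0.5374 0.0211 0.3262] gap 82.4 0.0
side cup top ((0.5372626781463623, 0.2645263671875), 0.033538173884153366) 0.21044095715278188 [0.2045 0.2127]
flask ((0.5369703769683838, 0.2646418511867523), 0.06028412654995918)
[[235, 0, 201, 151, 14792], [457, 0, 18, 33, 326], [494, 0, 113, 80, 4441], [454, 0, 186, 361, 19902], [392, 25, 135, 237, 13013], [552, 70, 16, 16, 103], [340, 75, 74, 76, 2176], [293, 119, 11, 18, 137], [273, 132, 19, 32, 309], [270, 141, 8, 11, 48], [330, 152, 8, 7, 46], [286, 205, 35, 33, 708], [554, 220, 6, 6, 34], [562, 221, 9, 6, 49], [557, 221, 31, 29, 397], [586, 220, 9, 22, 86], [485, 237, 15, 20, 142], [301, 238, 7, 10, 55], [227, 251, 34, 39, 1049], [462, 254, 18, 18, 107], [606, 261, 8, 7, 40], [458, 306, 9, 6, 36]]
top cup top ((0.5405331254005432, 0.262821227312088), 0.034048281610012054) 0.21274629609589524 [0.2068 0.2178]
flask ((0.5401554107666016, 0.2628120183944702), 0.06105957180261612)
[[281, 123, 74, 67, 3360], [227, 163, 24, 23, 426], [424, 168, 131, 64, 3727], [340, 176, 12, 14, 140], [393, 176, 9, 6, 47], [326, 185, 13, 37, 282], [592, 184, 6, 34, 147], [310, 187, 8, 4, 28], [274, 197, 19, 42, 316], [286, 209, 9, 17, 120], [176, 211, 412, 189, 38139], [317, 266, 6, 16, 77], [616, 291, 9, 35, 244], [402, 307, 5, 10, 43], [460, 306, 33, 4, 130], [342, 310, 5, 7, 31]]
```

```bash
python3 -c "
from h import *
print(ctrl.job_done())"
```

```text
the job is handed in; nothing more can be done
None
```

I turned the stopper to its stop and set the cup centred over it with its rim on the lid ring, flask unmoved, and handed the job in at 22 s; but I overshot the stop and the outer ring crept about 4.5° clockwise, which I did not turn back.

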